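# Slide the glass cover plate to the stage edge and cover the beaker

## Task

The blue glass cover plate lies sunk in the channel of the raised sample stage, too thin and too closely boxed in to be gripped there. Press on it lightly and, following the slightly rocking deck by feel, draw it along the channel until it overhangs the open edge by about a third of its length, then grip the overhang, lift the plate clear and lay it gently flat and centred on the white beaker so that it covers the mouth completely. The glass is thin: never press on it hard, tip it or drop it, and leave the beaker and the other vessels where they stand.

Things in the scene. Friction and masses are not known exactly. Their poses are not given: they have to be found in the camera images.
- plate: The cover plate: flat rigid rectangle of opaque cobalt-blue glass, 100 mm (x) by 64 mm (y) by 3 mm thick, about 50 g. Origin at the centre of its underside, z up; x parallel to the stage's x at the start. It cracks if pressed on the deck or beaker with over 15 N. Rubber fingertips drag it by its top at 6 to 8 N; pressed much more lightly they slip, as the side shoe brakes it.
- plate_front (a point): Middle of the plate's leading edge (the end toward the stage's open edge): 50 mm from the plate's centre along its -x, at half its thickness.
- stage: Fixed stage: grey block, 50 mm high, carrying a rocking white deck, 170 (x) by 110 (y) mm, surface about 70 mm above the bench. Origin at the centre of the block's underside. On the deck dark rails 3 mm high, 21 mm wide along both sides leave a channel 68 mm wide, open at -x, closed at +x by a bar 12 mm wide, 3 mm high. The plate's top is level with the rails.
- deck: White top of the stage, on its pivot: origin at the centre of its surface, z up, x as the stage. It rocks with little force about a crosswise axis through its middle, 25 mm below the surface, between stops 1.7 degrees either way, so the surface sinks under a finger by up to 3 mm per 100 mm from the middle before it bears; it rests at some tilt between, differently each time. Follow it by feel.
- stage_edge (a point): Middle of the deck's open edge, on its surface, 85 mm from the deck's centre along -x; axes as the deck. Draw the plate along -x over it; with 50 mm overhanging it would tip off. Before the edge is only the bench. A brass spring shoe in the +y rail, 5 mm toward +x of the middle, presses the plate's side with 1 to 2 N and brakes it until its rear end has passed; its top is level with the rails.
- beaker: The white porcelain beaker, loose, open at the top, outside diameter 48 mm, 60 mm high, wall 3.5 mm, about 160 g, upright on the bench. Origin at the centre of its underside, z up.
- beaker_rim (a point): Centre of the beaker's mouth, at the height of the rim (60 mm above its origin). The plate is to lie here with its own centre above this point.
- reagent_bottle: Bystander: closed amber bottle with a white cap, 52 mm diameter, 105 mm high. Origin at the centre of its underside.
- flask: Bystander: greenish conical glass flask, 68 mm diameter at the foot, 95 mm high. Origin at the centre of its underside.
- vial: Bystander: small amber jar with a yellow cap, 36 mm diameter, 60 mm high. Origin at the centre of its underside.
Not all that is in view belongs to the job. What is meant by the stage is not purple, and is the larger of those in its own colour. Of the things that look like the plate, the smaller one is meant.

How it is judged:
On the way, in this order (a step that is already met when the one before it is completed fails the run):
1. the plate has been slid until it overhangs the stage's open edge by 25 to 47 mm, still lying flat on the deck (x of plate_front in the frame of stage_edge between -0.047 and -0.025 m and angle between plate's own z axis and vertical below 0.08 rad and z of plate in the frame of stage_edge between -0.003 and 0.002 m), for 0.2 s.
2. the plate is held in the fingers, lifted clear of the stage (contact force between the fingers and plate above 0.5 N and contact force between plate and stage below 0.01 N and z of plate in the frame of stage_edge above 0.015 m), for 0.2 s.
At the end, for the whole second after the job is handed in: The plate lies flat (0.06 rad) on the upright beaker, underside within 3 mm of the rim, its centre within 20 mm of the mouth's centre along its length and 8 mm across it (mouth covered), at rest and released; the beaker is within 20 mm of its start (x of beaker_rim in the frame of plate between -0.02 and 0.02 m and y of beaker_rim in the frame of plate between -0.008 and 0.008 m and z of beaker_rim in the frame of plate between -0.003 and 0.003 m and angle between each of plate, beaker's own z axis and vertical below 0.06 rad and linear speed of plate below 0.01 m/s and contact force between the fingers and plate below 0.05 N and distance of beaker from where it was at the start of the episode below 0.02 m); the robot touches nothing.
It fails at once if the plate is pressed down on the deck with more than 15 N (contact force between plate and deck_c0 above 15 N).
It fails at once if the plate is pressed on the beaker with more than 15 N (contact force between plate and beaker above 15 N).
It fails at once if the plate is tipped by more than 0.35 rad or dropped below the beaker's height (angle between plate's own z axis and vertical above 0.35 rad or height (world z) of plate below 0.045 m).
It fails at once if the beaker is shoved by more than 20 mm or tipped (distance of beaker from where it was at the start of the episode above 0.02 m or angle between beaker's own z axis and vertical above 0.3 rad).
It fails at once if a bystander is moved by more than 15 mm (distance of any of reagent_bottle, flask, vial from where it was at the start of the episode above 0.015 m).
It also fails if it takes over 72 s, if anything falls off the work surface, if the arm or the gripper's body presses on something with over 40 N, if the wrist force passes 120 N, or if a joint passes its speed limit or range.

## Robot

A 6-joint arm with a two-finger parallel gripper is mounted at the origin on the work surface. World frame = base frame: x ahead of the robot, y to its left, z up, the work surface at z = 0. Lengths are in m, angles in rad, forces in N, time in s.
With the tool pointing down it reaches from about 0.3 to 0.875 m from the base axis. Payload 6.4 kg.
Tool frame: the origin (TCP) lies between the finger pads; the fingertips stand 22 mm ahead of it and the grasp point (between the pads) lies 3 mm ahead of it; z points along the fingers, y is the line along which they close (so a half turn about z gives the same grasp; the last joint's range is limited). The gripper opens to 85 mm and grips with 20 to 120 N. Pads are 22 mm wide; open, the fingers measure 114 mm over their backs; the gripper's body (76 mm by 85 mm) begins 54 mm behind the grasp point. The pads swing forward as they close: fully open they stand 13 mm farther back than shut.
Start: joints at [1.131, 0.181, 1.607, -0, 1.354, -0.206], TCP at [0.133, 0.559, 0.253] pointing down, gripper open.
Joint ranges: [-2.99, 2.99], [-0.89, 2.07], [0.3, 2.58], [-1.14, 4.28], [0, 2.63], [-3.12, 3.12]. Speed limits (rad/s): [2.57, 2.57, 3.01, 3.14, 3.14, 3.14].

## Interface

Orientations are given as a unit quaternion [w, x, y, z].
In Python, from bench import ctrl, imaging, workorder gives the robot as it stands.
- The arm moves only by the shell command python3 -m pendant 'ROWS' [OPENING]. ROWS is JSON, a list of rows, each a list of 4 numbers: the shift along the tool's x, y, z in cm, then the turn about the tool's z in degrees. In form: [[dx, dy, dz, roll], ...]. A call has 1 to 12 rows; each row is the pose to reach, as a shift and turn from the pose commanded when the call began, along the tool's axes at that moment; what a row does not reach only later rows make up. A row lasts 1/12 s, in which the tool goes at most 41.7 mm and 7.16 degrees, less where a joint would pass 70% of its speed; a pose out of reach is approached as far as the arm can. A call with a gripper value outside its range is refused whole. OPENING is the opening, from 0 (shut) to 1 (fully open), set as the call begins (- or left out, the last holds). The fingers move at their own pace and stop on an object; the grip force is fixed at half the most. Time passes only in rows, so rows that repeat a pose let the fingers close. It gives the time, the measured TCP pose, the force, the opening and the grip force at its end, in the units of the state.
- ctrl.get_obs(): the state, without advancing time (a new reading comes with each control period).
- imaging.camera(name): name is "scene" or "top" or "wrist"; returns the picture (384x512x3 uint8, red, green, blue); there is no depth.
- imaging.camera_info(name): a dict with "K" (3x3 intrinsics, pixels), "k1" (the pictures are not rectified: a ray, as slopes to the right and down, at radius r is drawn at 1 + k1 r^2 times it, then the intrinsics apply), "T" (4x4, takes a point from camera to world coordinates); the wrist camera has in their place "tool_from_camera" (4x4, takes a point from camera to tool coordinates, whose origin is the TCP and whose axes are the flange's). Camera axes: x right, y up, looking along -z (the intrinsics and any distortion apply to the point x, -y, -z); pixel columns grow to the right and rows downward; lengths in m; the calibration is good to about 2 mm. A picture is of the moment at which its call begins: read the wrist's pose just before it. camera_info takes no time and is no camera call.
- workorder.hand_in(): hands the job in; it is judged then, once.
The state is a dict: "time_s": time; "q": joint angles; "dq": joint speeds; "joint_efforts": joint torques, N m; "eef_pos": TCP position; "eef_rot": TCP orientation; "wrist_force": force on the tool from outside, world axes, zero at the start; "torque": the same for the moment, N m; "opening": opening from 0.0 (shut) to 1.0 (fully open); "grasp_force": force on a finger pad.
Only numpy, scipy, OpenCV 4.12 (cv2) and the standard library are available. Lean on these libraries where they do the work, as an engineer would, in place of code of your own. Each camera call takes 0.05 s, during which the arm holds its last target. There are 200 camera calls.

## Working session

There is one attempt and no reset: what is moved stays moved. The work goes in short steps, Python scripts to look and compute and a shell command to move; the robot and the scene stay as the last step left them, time stands still between calls to the robot, and variables do not carry over. Pictures are saved under pics/ and viewed, at most 10 in all, crops included, and the job is handed in when it is done.

```bash
ls; mkdir -p pics; python3 - <<'E'
from bench import ctrl, imaging, workorder
import cv2,numpy as np
o=ctrl.get_obs();print(o)
ims=[]
for n in ("scene","top","wrist"):
    im=imaging.camera(n);cv2.imwrite(f"pics/{n}0.png",im[:,:,::-1]);print(n,imaging.camera_info(n))
E
```

```text
pics
{'time_s': 0.0, 'q': array([ 1.13069777e+00,  1.81566752e-01,  1.60800697e+00, -3.28330526e-05,
        1.35379663e+00, -2.06345208e-01]), 'dq': array([-0.00064666, -0.00025366, -0.00090141,  0.00068996,  0.00045697,
        0.00045376]), 'joint_efforts': array([ 6.84917395e-04, -4.44870865e+01, -3.51343417e+01, -1.19055085e-04,
        8.97944119e-03, -1.18741676e-05]), 'eef_pos': array([0.13298028, 0.55888033, 0.25237016]), 'eef_rot': array([-2.67120955e-04,  1.16607193e-01,  9.93177714e-01, -8.47913388e-04]), 'wrist_force': array([ 0.25817064, -0.20506169,  0.4806146 ]), 'torque': array([-0.00657702, -0.01428688, -0.01384579]), 'grasp_force': 0.0, 'opening': 0.9999038501235801}
scene {'K': array([[385.71342896,   0.        , 253.05744348],
       [  0.        , 385.71342896, 191.16507628],
       [  0.        ,   0.        ,   1.        ]]), 'k1': -0.10608351581863662, 'T': array([[-0.49011166, -0.493351  ,  0.71860653,  1.24537728],
       [ 0.87162227, -0.28502291,  0.39879389,  0.39201245],
       [ 0.00807396,  0.82180699,  0.56970877,  0.63260239],
       [ 0.        ,  
[... 343 characters left out ...]
961, -0.01367434],
       [-0.00689453,  0.14453414,  0.98947579,  0.97487188],
       [ 0.        ,  0.        ,  0.        ,  1.        ]])}
wrist {'K': array([[328.52701967,   0.        , 253.91247842],
       [  0.        , 328.52701967, 188.56644255],
       [  0.        ,   0.        ,   1.        ]]), 'k1': -0.014141145254225475, 'tool_from_camera': array([[-6.18139626e-04,  9.59131166e-01,  2.82961172e-01,
         7.22660573e-02],
       [ 9.99999806e-01,  5.72175870e-04,  2.45078845e-04,
        -1.74981388e-04],
       [ 7.31592038e-05,  2.82961269e-01, -9.59131334e-01,
        -1.20614892e-01],
       [ 0.00000000e+00,  0.00000000e+00,  0.00000000e+00,
         1.00000000e+00]])}
```

View pics/top0.png

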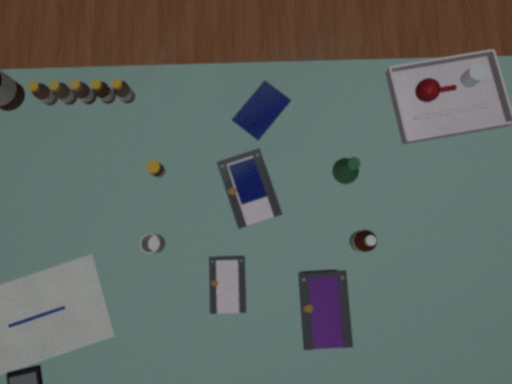

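View pics/scene0.png

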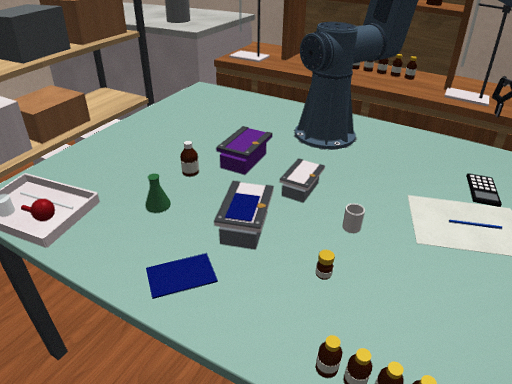

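Top view: candidates for the plate are the one in the grey stage at (248,182) and the larger one on the bench at (262,110). Candidates for the stage are large grey (248,188), small grey (227,285) and purple (325,310). I choose the large grey stage and the plate in it. The beaker is at (152,243); the vial (155,168), flask (346,170) and bottle (365,240) are bystanders.

```bash
cat > h.py <<'E'
import numpy as np, cv2
from scipy.spatial.transform import Rotation as R
from bench import ctrl, imaging
def tool():
    o=ctrl.get_obs(); w,x,y,z=o["eef_rot"]; T=np.eye(4); T[:3,:3]=R.from_quat([x,y,z,w]).as_matrix(); T[:3,3]=o["eef_pos"]; return T
def cam(n,T=None):
    i=imaging.camera_info(n)
    return i["K"],i["k1"],(i["T"] if n!="wrist" else (tool() if T is None else T)@i["tool_from_camera"])
def shot(n,name=None):
    T=tool(); im=imaging.camera(n)
    if name: cv2.imwrite("pics/"+name,im[:,:,::-1])
    return im,cam(n,T)
def ray(c,uv):
    K,k1,T=c; D=np.array([k1,0,0,0,0.])
    p=cv2.undistortPoints(np.array(uv,float).reshape(-1,1,2),K,D).reshape(-1,2)
    d=np.c_[p[:,0],-p[:,1],-np.ones(len(p))]@T[:3,:3].T
    return T[:3,3],d
def onz(c,uv,z):
    o,d=ray(c,uv); return o+d*((z-o[2])/d[:,2])[:,None]
def proj(c,X):
    K,k1,T=c; q=(np.atleast_2d(X)-T[:3,3])@T[:3,:3]; q=q*[1,-1,-1]
    return cv2.projectPoints(q.reshape(-1,1,3),np.zeros(3),np.zeros(3),K,np.array([k1,0,0,0,0.]))[0].reshape(-1,2)
def blobs(im,lo,hi,amin=20):
    m=cv2.inRange(cv2.cvtColor(im,cv2.COLOR_RGB2HSV),np.array(lo),np.array(hi))
    cs=cv2.findContours(m,cv2.RETR_EXTERNAL,cv2.CHAIN_APPROX_NONE)[0]
    return sorted([c for c in cs if cv2.contourArea(c)>=amin],key=cv2.contourArea,reverse=True)
E
python3 - <<'E'
from h import *
c=cam("top")
print("stage tl,tr,br,bl",onz(c,[[220,160],[258,151],[280,213],[242,227]],.073).round(3).tolist())
im=cv2.imread("pics/top0.png")[:,:,::-1].copy()
for b in blobs(im,(105,100,40),(130,255,255)):
    r=cv2.minAreaRect(b); P=cv2.boxPoints(r)
    W=onz(c,P,.073); print(r[0],W.round(3)[:,:2].tolist(),np.linalg.norm(W[1]-W[0]),np.linalg.norm(W[2]-W[1]))
print("beaker",onz(c,[[152,243]],.06), "vial",onz(c,[[154,167]],.06),"flask",onz(c,[[345,171]],.0))
cr=im[140:260,130:290]; cv2.imwrite("pics/crop0.png",cv2.resize(cr,None,fx=4.5,fy=4.5,interpolation=2)[:,:,::-1])
T=tool();print(T.round(3))
E
```

```text
stage tl,tr,br,bl [[0.66, 0.074, 0.073], [0.68, -0.018, 0.073], [0.528, -0.066, 0.073], [0.498, 0.024, 0.073]]
(261.0099182128906, 109.59900665283203) [[0.762, 0.043], [0.864, -0.04], [0.808, -0.101], [0.708, -0.017]] 0.131599120413444 0.08264983954464909
(247.90000915527344, 180.6999969482422) [[0.644, 0.051], [0.662, -0.009], [0.572, -0.035], [0.554, 0.024]] 0.06253484089654289 0.09386893078709979
(36.050010681152344, 316.6500244140625) [[0.288, 0.562], [0.325, 0.439], [0.321, 0.437], [0.284, 0.56]] 0.1286228635720458 0.0043336407170539125
beaker [[0.46587798 0.23912101 0.06      ]] vial [[0.65023691 0.23686637 0.06      ]] flask [[ 0.63997109 -0.24290764  0.        ]]
[[-0.973  0.232 -0.001  0.133]
 [ 0.232  0.973 -0.001  0.559]
 [ 0.    -0.001 -1.     0.253]
 [ 0.     0.     0.     1.   ]]
```

View pics/crop0.png

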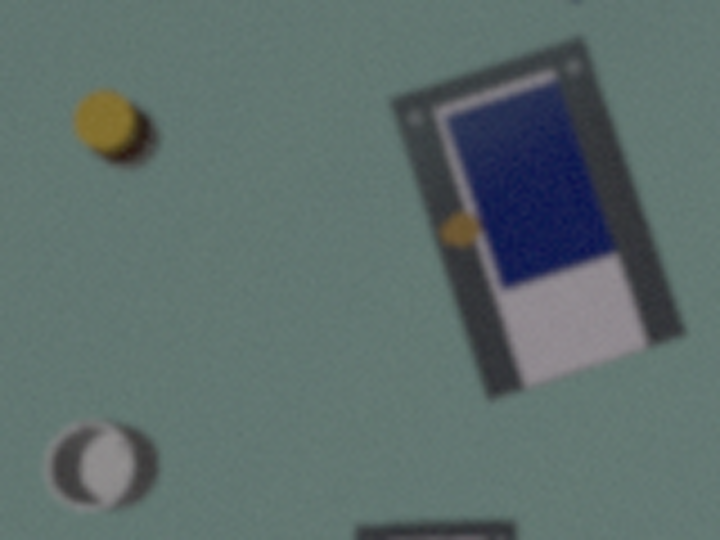

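Crop: plate in the large grey stage sits near the closed end, brass shoe on the +y rail at crop (461,229), open end at lower right (585,370); the choice is confirmed. I'm moving the wrist camera over the stage.

```bash
python3 -m pendant '[[-4,-3,0,-2],[-8,-6,0,-5],[-12,-9,0,-8],[-16,-12,0,-10],[-20,-15,0,-13],[-24,-18,0,-16],[-28,-21,0,-19],[-32,-24,0,-22],[-36,-27,0,-24],[-40,-30,0,-27],[-44,-33,0,-30],[-47,-35,0,-30]]' 0
```

```text
time_s: 1.15
eef_pos: [0.4541, 0.1734, 0.2533]
eef_rot: [0.0, -0.146, 0.989, 0.0]
wrist_force: [0.2, 0.2, 0.4]
opening: 0.004
grasp_force: 0.0
```

```bash
python3 -m pendant '[[-1.5,-3.5,1.2,0],[-3,-7,2.4,0],[-4.5,-10.5,3.6,0],[-6,-14,5,0],[-7.5,-17.5,6.2,0],[-8.6,-19.6,7.3,0],[-8.6,-19.6,7.3,0],[-8.6,-19.6,7.3,0]]'; python3 - <<'E'
from h import *
shot("wrist","w1.png")
E
```

```text
time_s: 1.82
eef_pos: [0.5913, 0.0111, 0.1788]
eef_rot: [-0.001, -0.143, 0.99, 0.001]
wrist_force: [-0.1, 0.2, -0.3]
opening: 0.0
grasp_force: 0.0
```

View pics/w1.png

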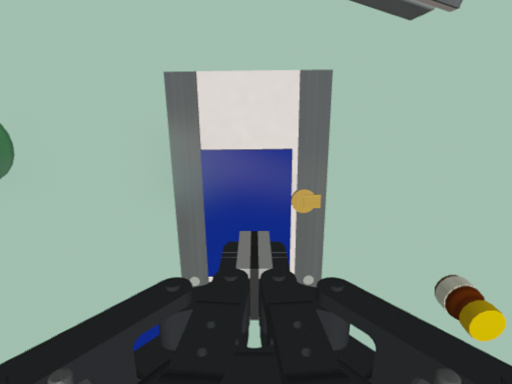

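Wrist view: open edge at row ~72 (columns 165–331), plate front edge at row 149 (202–293), shoe at (305,201), plate rear corner near (208,276). The view is aligned with the stage.

```bash
cat >> h.py <<'E'
def fitline(im,rows,lohi,side):  # leftmost/rightmost mask columns per row
    m=cv2.inRange(cv2.cvtColor(im,cv2.COLOR_RGB2HSV),np.array(lohi[0]),np.array(lohi[1]))
    return np.array([[ (np.flatnonzero(m[r])[0]-.5 if side<0 else np.flatnonzero(m[r])[-1]+.5), r] for r in rows])
E
python3 - <<'E'
from h import *
im=cv2.imread("pics/w1.png")[:,:,::-1].copy(); c=cam("wrist")
B=((105,100,40),(130,255,255)); z=.073
L=onz(c,fitline(im,range(155,225,5),B,-1),z); Rr=onz(c,fitline(im,range(155,190,5),B,1),z)
f=lambda P:np.degrees(np.arctan2(*(P[0]-P[-1])[[1,0]]))
print("dir L,R (front-rear)",f(L),f(Rr)); 
F=onz(c,[[202,149],[293,149],[247.5,149]],z);print("front",F.round(4).tolist(),"w",np.linalg.norm(F[1]-F[0]))
E=onz(c,[[165,73],[331,71],[248,72]],z);print("edge",E.round(4).tolist(),"w",np.linalg.norm(E[1]-E[0]))
print("rear",onz(c,[[208,277]],z),"shoe",onz(c,[[305,201]],z))
n=E[1]-E[0];print("edge normal dir",np.degrees(np.arctan2(-n[0],n[1])))
t=cam("top");S=cam("scene")
# plate front corners via top for cross check
print(proj(t,E[:2]),proj(t,F[:2]),proj(S,E[:2]))
print(tool().round(4))
E
```

```text
dir L,R (front-rear) -162.61409401854206 -163.53511567371154
front [[0.5686, -0.0323, 0.073], [0.5506, 0.0285, 0.073], [0.5596, -0.0019, 0.073]] w 0.06339507834890469
edge [[0.5267, -0.0677, 0.073], [0.4947, 0.0361, 0.073], [0.5108, -0.0157, 0.073]] w 0.10867739012777025
rear [[ 0.66529005 -0.00339169  0.073     ]] shoe [[0.58430939 0.04898685 0.073     ]]
edge normal dir 17.166020521278956
[[280.53802211 213.69747712]
 [236.83986639 228.42197571]] [[265.04041455 196.54321956]
 [239.63474413 204.71987663]] [[232.99174794 181.44400165]
 [273.57475695 186.57427265]]
[[-9.585e-01 -2.849e-01 -2.000e-03  5.911e-01]
 [-2.849e-01  9.585e-01  7.000e-04  1.210e-02]
 [ 1.700e-03  1.200e-03 -1.000e+00  1.795e-01]
 [ 0.000e+00  0.000e+00  0.000e+00  1.000e+00]]
```

```bash
python3 -m pendant '[[-1.5,-0.2,2,-0.5],[-3.1,-0.4,4,-0.5],[-3.1,-0.4,6,-0.5],[-3.1,-0.4,7,-0.5],[-3.1,-0.4,7.4,-0.5],[-3.1,-0.4,7.4,-0.5],[-3.1,-0.4,7.4,-0.5],[-3.1,-0.4,7.4,-0.5]]' 0; python3 -m pendant '[[0,0,0.1,0],[0,0,0.2,0],[0,0,0.3,0],[0,0,0.4,0],[0,0,0.5,0],[0,0,0.6,0],[0,0,0.6,0],[0,0,0.6,0]]'; python3 -m pendant '[[0,0,0.1,0],[0,0,0.1,0],[0,0,0.1,0]]'
```

```text
time_s: 2.53
eef_pos: [0.6232, 0.0172, 0.108]
eef_rot: [0.001, -0.149, 0.989, -0.0]
wrist_force: [-0.3, 0.8, 0.4]
opening: 0.0
grasp_force: 0.0
time_s: 3.2
eef_pos: [0.6225, 0.0171, 0.1001]
eef_rot: [-0.0, -0.149, 0.989, 0.0]
wrist_force: [0.0, -0.4, 0.2]
opening: -0.004
grasp_force: 0.0
time_s: 3.45
eef_pos: [0.6226, 0.0171, 0.0992]
eef_rot: [-0.0, -0.149, 0.989, 0.0]
wrist_force: [-0.1, -0.1, 0.3]
opening: -0.002
grasp_force: 0.0
```

```bash
for_=1; python3 -m pendant '[[0,0,0.1,0],[0,0,0.15,0],[0,0,0.15,0]]' | egrep 'pos|wrist'; python3 -m pendant '[[0,0,0.05,0],[0,0,0.05,0],[0,0,0.05,0]]' | egrep 'pos|wrist';python3 -m pendant '[[0,0,0.05,0],[0,0,0.05,0],[0,0,0.05,0]]' | egrep 'pos|wrist'; python3 -m pendant '[[0,0,0.05,0],[0,0,0.05,0],[0,0,0.05,0]]' | egrep 'pos|wrist'
```

```text
eef_pos: [0.6225, 0.0171, 0.0976]
wrist_force: [-0.0, 0.2, -0.6]
eef_pos: [0.6226, 0.0171, 0.0973]
wrist_force: [-0.2, 0.0, -0.2]
eef_pos: [0.6226, 0.0171, 0.0968]
wrist_force: [0.9, -0.7, 0.3]
eef_pos: [0.6226, 0.0171, 0.0963]
wrist_force: [-1.4, -0.2, -0.6]
```

```bash
python3 -m pendant '[[0,0,0.05,0],[0,0,0.05,0],[0,0,0.05,0]]' | egrep 'pos|wrist'; python3 -m pendant '[[0,0,0.05,0],[0,0,0.05,0],[0,0,0.05,0]]' | egrep 'pos|wrist';python3 -m pendant '[[0,0,0.05,0],[0,0,0.05,0],[0,0,0.05,0]]' | egrep 'pos|wrist'
```

```text
eef_pos: [0.6226, 0.0171, 0.0957]
wrist_force: [-0.2, 0.3, 0.1]
eef_pos: [0.6225, 0.0171, 0.0952]
wrist_force: [0.5, 0.6, 0.2]
eef_pos: [0.6226, 0.0171, 0.0948]
wrist_force: [-0.1, -0.9, 0.4]
```

```bash
python3 -m pendant '[[0,0,0.05,0],[0,0,0.05,0],[0,0,0.05,0]]' | egrep 'pos|wrist'; python3 -m pendant '[[0,0,0.03,0],[0,0,0.03,0],[0,0,0.03,0]]' | egrep 'pos|wrist'
```

```text
eef_pos: [0.6228, 0.0171, 0.0945]
wrist_force: [-1.3, 0.7, 1.8]
eef_pos: [0.623, 0.0172, 0.0943]
wrist_force: [-0.4, 1.5, 4.1]
```

```bash
python3 -m pendant '[[0,0,0.03,0],[0,0,0.03,0],[0,0,0.03,0]]' | egrep 'pos|wrist'
```

```text
eef_pos: [0.623, 0.0172, 0.0942]
wrist_force: [-0.2, 0.9, 5.0]
```

```bash
python3 -m pendant '[[0,0,0.03,0],[0,0,0.03,0],[0,0,0.03,0]]' | egrep 'pos|wrist'; python3 -m pendant '[[0,0,0,0]]' | egrep 'pos|wrist'; python3 -m pendant '[[0,0,0,0]]' | egrep 'pos|wrist'
```

```text
eef_pos: [0.623, 0.0172, 0.0942]
wrist_force: [-1.0, 2.2, 7.2]
eef_pos: [0.623, 0.0171, 0.0942]
wrist_force: [-0.3, 2.2, 7.5]
eef_pos: [0.6231, 0.0172, 0.0942]
wrist_force: [-0.4, 2.7, 7.0]
```

```bash
python3 -m pendant '[[0.15,0,0,0],[0.3,0,-0.01,0],[0.5,0,-0.01,0],[0.7,0,-0.02,0],[0.85,0,-0.02,0],[1,0,-0.03,0],[1,0,-0.03,0]]' | egrep 'time|pos|wrist'; python3 -m pendant '[[0,0,0,0]]' | egrep 'pos|wrist'; python3 - <<'E'
from h import *
im,c=shot("wrist","w2.png")
B=((105,100,40),(130,255,255))
m=cv2.inRange(cv2.cvtColor(im,cv2.COLOR_RGB2HSV),np.array(B[0]),np.array(B[1]))
r=np.flatnonzero(m[:,250])[0]; print(r); cc=np.flatnonzero(m[r+4]);print(cc[0],cc[-1]); F=onz(c,[[250,r-.5]],.073)[0]
print(F,np.dot(F[:2]-[.5108,-.0157],[.956,.292]))
E
```

```text
time_s: 6.95
eef_pos: [0.6137, 0.0141, 0.0945]
wrist_force: [0.9, 0.9, 5.8]
eef_pos: [0.6137, 0.0141, 0.0945]
wrist_force: [0.7, 1.1, 6.7]
109
175 326
[ 0.55154695 -0.00675195  0.073     ] 0.041566909031829156
```

```bash
python3 -m pendant '[[0.15,0,0,0],[0.3,0,-0.01,0],[0.5,0,-0.01,0],[0.7,0,-0.01,0],[0.85,0,-0.01,0],[1,0,-0.01,0],[1,0,-0.01,0]]' | egrep 'time|pos|wrist'; python3 -m pendant '[[0,0,0,0]]' | egrep 'pos|wrist'
```

```text
time_s: 7.67
eef_pos: [0.6043, 0.0112, 0.0948]
wrist_force: [1.0, 2.3, 7.3]
eef_pos: [0.6043, 0.0112, 0.0948]
wrist_force: [0.6, 1.7, 7.2]
```

```bash
python3 -m pendant '[[0.15,0,0,0],[0.3,0,-0.01,0],[0.5,0,-0.01,0],[0.7,0,-0.02,0],[0.8,0,-0.02,0],[0.8,0,-0.02,0]]' | egrep 'time|pos|wrist'; python3 -m pendant '[[0,0,0,0]]' | egrep 'pos|wrist'
```

```text
time_s: 8.25
eef_pos: [0.5967, 0.0088, 0.095]
wrist_force: [1.0, 1.5, 6.5]
eef_pos: [0.5967, 0.0088, 0.095]
wrist_force: [1.4, 2.0, 6.7]
```

```bash
python3 -m pendant '[[0.15,0,0,0],[0.3,0,0,0],[0.5,0,0,0],[0.5,0,0,0]]' | egrep 'time|pos|wrist'; python3 -m pendant '[[0,0,0,0]]' | egrep 'pos|wrist'
```

```text
time_s: 8.67
eef_pos: [0.5919, 0.0073, 0.0951]
wrist_force: [1.5, 1.2, 7.4]
eef_pos: [0.5919, 0.0072, 0.0951]
wrist_force: [1.5, 1.9, 8.2]
```

```bash
python3 -m pendant '[[0.15,0,-0.01,0],[0.3,0,-0.02,0],[0.5,0,-0.03,0],[0.5,0,-0.03,0]]' | egrep 'time|pos|wrist'; python3 -m pendant '[[0,0,0,0]]' | egrep 'pos|wrist'
```

```text
time_s: 9.08
eef_pos: [0.5868, 0.0057, 0.095]
wrist_force: [0.6, 0.5, 6.1]
eef_pos: [0.5869, 0.0057, 0.095]
wrist_force: [0.7, 0.8, 6.0]
```

```bash
python3 -m pendant '[[0.15,0,0.01,0],[0.3,0,0.02,0],[0.5,0,0.03,0],[0.5,0,0.03,0]]' | egrep 'time|pos|wrist'; python3 -m pendant '[[0,0,0,0]]' | egrep 'pos|wrist'
```

```text
time_s: 9.5
eef_pos: [0.5823, 0.0043, 0.0949]
wrist_force: [0.0, 1.3, 6.4]
eef_pos: [0.5823, 0.0043, 0.0949]
wrist_force: [1.5, 2.1, 7.8]
```

```bash
python3 -m pendant '[[0.15,0,0,0],[0.3,0,0.01,0],[0.5,0,0.01,0],[0.5,0,0.01,0]]' | egrep 'time|pos|wrist'; python3 -m pendant '[[0,0,0,0]]' | egrep 'pos|wrist'
```

```text
time_s: 9.92
eef_pos: [0.5774, 0.0027, 0.0947]
wrist_force: [-0.2, 1.9, 5.9]
eef_pos: [0.5774, 0.0027, 0.0947]
wrist_force: [1.0, 1.1, 7.5]
```

```bash
python3 -m pendant '[[0.15,0,0.01,0],[0.3,0,0.01,0],[0.5,0,0.02,0],[0.7,0,0.02,0],[0.85,0,0.03,0],[1,0,0.03,0],[1,0,0.03,0]]' | egrep 'time|pos|wrist'; python3 -m pendant '[[0,0,0,0]]' | egrep 'pos|wrist'; python3 - <<'E'
from h import *
im,c=shot("wrist","w3.png")
E
```

```text
time_s: 10.58
eef_pos: [0.5678, -0.0002, 0.0944]
wrist_force: [0.9, 0.9, 7.3]
eef_pos: [0.5679, -0.0002, 0.0944]
wrist_force: [0.3, 0.5, 7.6]
```

View pics/w3.png

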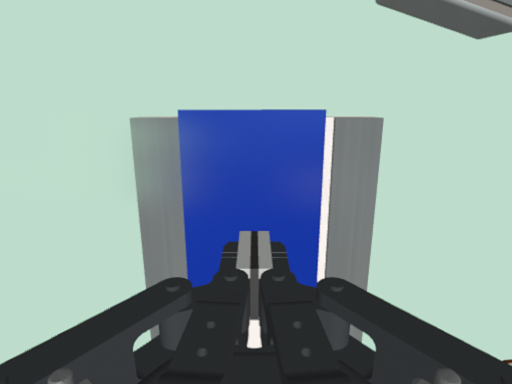

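Wrist view: plate front at row 110, open edge at row 118, so it overhangs by about 5 mm and is straight. Keep drawing.

```bash
python3 -m pendant '[[0.15,0,0.01,0],[0.3,0,0.01,0],[0.5,0,0.02,0],[0.7,0,0.02,0],[0.85,0,0.03,0],[1,0,0.03,0],[1,0,0.03,0]]' | egrep 'time|pos|wrist'; python3 -m pendant '[[0,0,0,0]]' | egrep 'pos|wrist'
```

```text
time_s: 11.3
eef_pos: [0.5582, -0.0032, 0.0941]
wrist_force: [0.0, 0.6, 6.9]
eef_pos: [0.5582, -0.0032, 0.0941]
wrist_force: [-0.4, 0.6, 6.1]
```

```bash
python3 -m pendant '[[0.15,0,0.01,0],[0.3,0,0.01,0],[0.5,0,0.02,0],[0.7,0,0.02,0],[0.85,0,0.03,0],[1,0,0.03,0],[1,0,0.03,0]]' | egrep 'time|pos|wrist'; python3 -m pendant '[[0,0,0,0]]' | egrep 'pos|wrist'
```

```text
time_s: 11.97
eef_pos: [0.5487, -0.0061, 0.0938]
wrist_force: [0.3, -0.3, 6.6]
eef_pos: [0.5487, -0.0062, 0.0938]
wrist_force: [-0.6, 1.2, 8.2]
```

```bash
python3 -m pendant '[[0.15,0,0.01,0],[0.3,0,0.01,0],[0.5,0,0.02,0],[0.7,0,0.02,0],[0.85,0,0.02,0],[1,0,0.03,0],[1,0,0.03,0]]' | egrep 'time|pos|wrist'; python3 -m pendant '[[0,0,0,0]]' | egrep 'pos|wrist'; python3 - <<'E'
from h import *
im,c=shot("wrist","w4.png")
h=cv2.cvtColor(im,cv2.COLOR_RGB2HSV)
m=((h[...,1]>200)&(h[...,0]>105)&(h[...,0]<130)).astype(np.uint8)
r=np.flatnonzero(m[:,250])[0]; cc=np.flatnonzero(m[r+6]);print(r,cc[0],cc[-1])
F=onz(c,[[cc[0],r-.5],[cc[-1],r-.5]],.072);print(F,np.linalg.norm(F[1]-F[0]))
# edge row: rail brightness change at column left of plate
g=cv2.cvtColor(im,cv2.COLOR_RGB2GRAY).astype(int); x=cc[0]-25; print([ (r2,g[r2,x]) for r2 in range(60,240,6)])
E
```

```text
time_s: 12.63
eef_pos: [0.5391, -0.0091, 0.0935]
wrist_force: [0.8, -0.1, 7.0]
eef_pos: [0.5392, -0.0091, 0.0935]
wrist_force: [-0.2, 1.3, 8.0]
142 249 322
[[ 0.49047939 -0.02629887  0.072     ]
 [ 0.48118929  0.00389854  0.072     ]] 0.03159413072773644
[(60, np.int64(203)), (66, np.int64(203)), (72, np.int64(203)), (78, np.int64(203)), (84, np.int64(203)), (90, np.int64(203)), (96, np.int64(203)), (102, np.int64(202)), (108, np.int64(203)), (114, np.int64(69)), (120, np.int64(70)), (126, np.int64(70)), (132, np.int64(71)), (138, np.int64(71)), (144, np.int64(71)), (150, np.int64(72)), (156, np.int64(70)), (162, np.int64(69)), (168, np.int64(68)), (174, np.int64(67)), (180, np.int64(67)), (186, np.int64(66)), (192, np.int64(63)), (198, np.int64(60)), (204, np.int64(59)), (210, np.int64(58)), (216, np.int64(56)), (222, np.int64(55)), (228, np.int64(55)), (234, np.int64(56))]
```

View pics/w4.png

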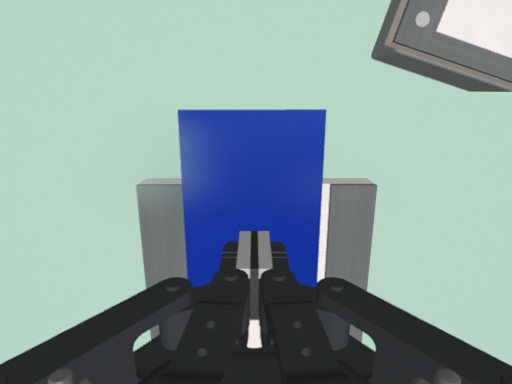

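Wrist view: plate front at row 110 (columns 180–325), deck edge (rail top) at row 184 (138–375). The plate is straight in the channel.

```bash
python3 - <<'E'
from h import *
c=cam("wrist")
for z in (.070,.072):
    F=onz(c,[[180,110.5],[325,110.5]],z);E=onz(c,[[138,184],[375,184]],z)
    d=E.mean(0)-F.mean(0);print(z,np.linalg.norm(F[1]-F[0]),np.linalg.norm(E[1]-E[0]),np.linalg.norm(d),F.mean(0),E.mean(0))
T=tool();print(T[:3,:3].T@(F.mean(0)-T[:3,3]))
E
```

```text
0.07 0.06202027751557065 0.10811351807639902 0.03270240957110013 [ 0.47759983 -0.02867262  0.07      ] [ 0.50829577 -0.01739403  0.07      ]
0.072 0.061158953995350825 0.10661206210581692 0.0322482459384983 [ 0.47749208 -0.02869421  0.072     ] [ 0.50776172 -0.01757225  0.072     ]
[ 0.06474202 -0.00058863  0.02140752]
```

```bash
python3 -m pendant '[[0.15,0,0,0],[0.3,0,0.01,0],[0.4,0,0.01,0],[0.4,0,0.01,0],[0.4,0,0.01,0],[0.4,0,0.01,0]]' | egrep 'time|pos|wrist'; python3 -m pendant '[[0,0,-0.1,0],[0,0,-0.2,0],[0,0,-0.5,0],[0,0,-1,0],[0,0,-2,0],[0,0,-4,0],[0,0,-6,0],[0,0,-6,0],[0,0,-6,0],[0,0,-6,0]]' 1; python3 - <<'E'
from h import *
im,c=shot("wrist","w5.png")
print(tool().round(4))
E
```

```text
time_s: 13.27
eef_pos: [0.5354, -0.0103, 0.0934]
wrist_force: [0.7, 0.6, 6.8]
time_s: 14.1
eef_pos: [0.5344, -0.0099, 0.1525]
eef_rot: [-0.0, -0.149, 0.989, 0.0]
wrist_force: [0.2, 0.5, 0.6]
opening: 1.002
grasp_force: 0.0
[[-9.558e-01 -2.941e-01 -1.300e-03  5.340e-01]
 [-2.941e-01  9.558e-01  3.000e-04 -9.900e-03]
 [ 1.200e-03  6.000e-04 -1.000e+00  1.519e-01]
 [ 0.000e+00  0.000e+00  0.000e+00  1.000e+00]]
```

View pics/w5.png

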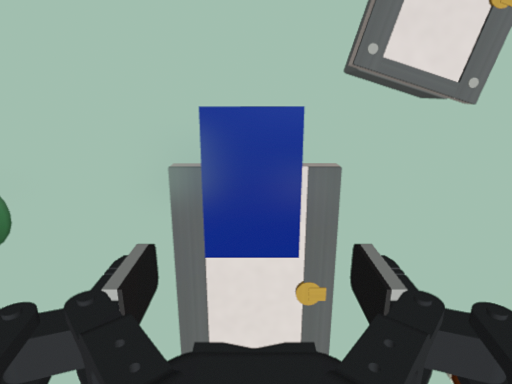

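Wrist view: plate corners (199,106), (304,106), (299,258), (205,258); deck edge at row ~166. The small grey stage's nearest corner is at (346,70).

```bash
python3 - <<'E'
from h import *
c=cam("wrist");T=tool()
f=lambda uv,z:(onz(c,uv,z)-T[:3,3])@T[:3,:3]*1000
z=.072
P=f([[199,106],[304,106],[299,258],[205,258]],z);print(P.round(1),"len",(P[0]+P[1]-P[2]-P[3])[0]/2)
print("edge",f([[169,166],[341,166]],z).round(1))
print("small stage corner",f([[346,70]],.05).round(1),f([[346,70]],.073).round(1), f([[475,103]],.06).round(1))
E
```

```text
[[ 64.2 -32.6  80. ]
 [ 64.2  29.7  80. ]
 [-36.   30.6  79.9]
 [-36.  -33.3  79.9]] len 100.2279741544663
edge [[ 27.9 -53.   79.9]
 [ 27.8  54.4  80. ]]
small stage corner [[ 85.8  59.  102.1]] [[84.4 52.9 79.1]] [[ 65.8 139.6  92.1]]
```

```bash
python3 -m pendant '[[2,-0.1,0,0],[4,-0.1,0,0],[4.7,-0.1,1,0],[4.7,-0.1,3,0],[4.7,-0.1,5,0],[4.7,-0.1,7,0],[4.7,-0.1,8,0],[4.7,-0.1,8.6,0],[4.7,-0.1,8.6,0],[4.7,-0.1,8.6,0],[4.7,-0.1,8.6,0]]' 1; python3 - <<'E'
from h import *
shot("wrist","w6.png")
E
```

```text
time_s: 15.07
eef_pos: [0.4909, -0.025, 0.0674]
eef_rot: [0.001, -0.149, 0.989, -0.0]
wrist_force: [0.2, 0.4, 0.5]
opening: 1.003
grasp_force: 0.0
```

View pics/w6.png

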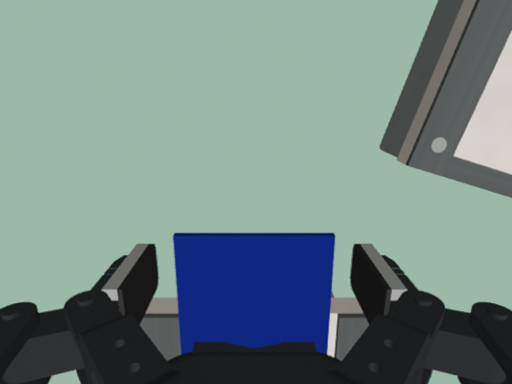

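Pads (columns ~135 and ~370) straddle the overhang (174–334), with the plate front at row 234 just ahead of the pads. Clear of the deck and the small stage, so close.

```bash
python3 -m pendant '[[0,0,0,0],[0,0,0,0],[0,0,0,0],[0,0,0,0],[0,0,0,0],[0,0,0,0],[0,0,0,0],[0,0,0,0]]' 0
```

```text
time_s: 15.78
eef_pos: [0.4906, -0.0249, 0.0675]
eef_rot: [0.001, -0.149, 0.989, -0.0]
wrist_force: [-0.4, 0.2, 6.0]
opening: 0.727
grasp_force: 63.6
```

```bash
python3 -m pendant '[[0,0,-0.1,0],[0,0,-0.2,0],[0,0,-0.4,0],[0,0,-0.7,0],[0,0,-1.1,0],[0,0,-1.6,0],[0,0,-2.1,0],[0,0,-2.7,0],[0,0,-3.3,0],[0,0,-4,0],[0,0,-4,0],[0,0,-4,0]]'; python3 - <<'E'
from h import *
shot("wrist","w7.png"); shot("scene","s7.png")
E
```

```text
time_s: 16.78
eef_pos: [0.4905, -0.0249, 0.1073]
eef_rot: [0.001, -0.149, 0.989, -0.0]
wrist_force: [-0.1, -0.4, -0.9]
opening: 0.724
grasp_force: 65.1
```

```bash
python3 - <<'E'
import cv2,numpy as np
a=cv2.imread("pics/w7.png");b=cv2.imread("pics/s7.png")[100:290,150:400]
b=cv2.resize(b,None,fx=1.5,fy=1.5);a=cv2.resize(a,(380,285));cv2.imwrite("pics/c7.png",np.hstack([a,b[:285]]))
E
```

```text
(no output)
```

View pics/c7.png

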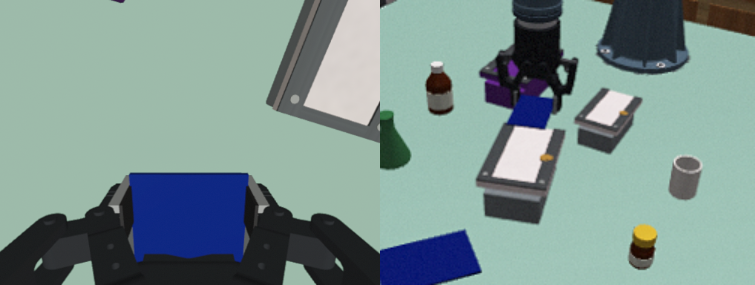

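Plate is gripped level and clear of the stage (left: wrist view, plate between the pads; right: scene, empty channel, beaker at crop (685,177)). Next I measure the beaker from top and scene.

```bash
python3 - <<'E'
from h import *
for n,uv in (("top",(152,243)),("scene",(354,218))):
    im,c=shot(n); x,y=uv; s=26
    cr=im[y-s:y+s,x-s:x+s]
    lab=cv2.cvtColor(cr,cv2.COLOR_RGB2LAB).astype(int)
    bg=np.median(lab.reshape(-1,3),0); m=(abs(lab[...,1]-bg[1])>5).astype(np.uint8)
    m=cv2.morphologyEx(m,cv2.MORPH_OPEN,np.ones((3,3)))
    cs=max(cv2.findContours(m,0,1)[0],key=cv2.contourArea); h=cv2.convexHull(cs).reshape(-1,2)+[x-s,y-s]
    M=cv2.moments(h.reshape(-1,1,2)); g=[M["m10"]/M["m00"],M["m01"]/M["m00"]]
    print(n,"bbox",h.min(0),h.max(0),"cen",np.round(g,1),"z.03:",onz(c,[g],.03)[0].round(4))
    X=onz(c,[g],.03)[0]
    a=np.linspace(0,2*np.pi,60); pts=np.vstack([np.c_[X[0]+.024*np.cos(a),X[1]+.024*np.sin(a),0*a+zz] for zz in (0,.06)])
    p=proj(c,pts);print("  expected bbox",p.min(0).round(1),p.max(0).round(1))
E
```

```text
top bbox [140 233] [164 252] cen [151.9 243. ] z.03: [0.4667 0.2477 0.03  ]
  expected bbox [138.3 232.6] [164.6 253. ]
scene bbox [342 203] [364 232] cen [352.9 217.5] z.03: [0.4607 0.2455 0.03  ]
  expected bbox [341.7 202.2] [364.6 232.7]
```

```bash
python3 -m pendant '[[0,0,-0.5,0],[0,0,-1.2,0],[0,0,-2,0],[-1,2,-2,0],[-2.2,4.6,-2,0],[-3.6,7.6,-2,0],[-5,10.6,-2,0],[-6.4,13.6,-2,0],[-7.8,16.6,-2,0],[-9.2,19.6,-2,0],[-10.6,22.6,-2,0],[-11.6,25,-2,0]]' | egrep 'time|pos|grasp'; python3 -m pendant '[[-0.4,0.8,0,0],[-0.8,1.7,0,0],[-0.8,1.7,0,0],[-0.8,1.7,0,0]]'; python3 - <<'E'
from h import *
im,c=shot("wrist","w8.png");T=tool()
print(proj(c,[[.464,.246,.06]]))
lab=cv2.cvtColor(im,cv2.COLOR_RGB2LAB).astype(int);h=cv2.cvtColor(im,cv2.COLOR_RGB2HSV)
m=((h[...,1]<30)).astype(np.uint8)
for q in sorted(cv2.findContours(m,0,1)[0],key=cv2.contourArea)[-4:]: print(cv2.boundingRect(q),cv2.contourArea(q),cv2.minEnclosingCircle(q))
E
```

```text
time_s: 17.98
eef_pos: [0.5279, 0.2508, 0.1278]
grasp_force: 65.2
time_s: 18.32
eef_pos: [0.5301, 0.2663, 0.1268]
eef_rot: [-0.0, -0.149, 0.989, -0.0]
wrist_force: [-0.1, 0.1, -1.0]
opening: 0.725
grasp_force: 65.2
[[253.93463259  97.81584842]]
(180, 334, 1, 2) 0.0 ((180.0, 334.5), 0.5001000165939331)
(469, 0, 43, 138) 4127.5 ((490.5, 68.5), 71.50184631347656)
(213, 55, 87, 89) 5925.5 ((255.987548828125, 99.03736877441406), 44.68246841430664)
(0, 236, 512, 148) 35658.5 ((255.4589080810547, 361.5000305175781), 256.3621520996094)
```

View pics/w8.png

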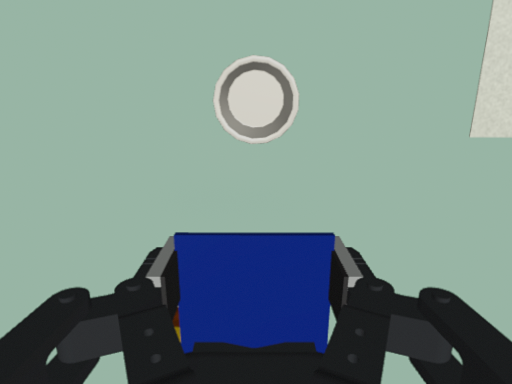

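Wrist view: the beaker rim is a circle at (256,99), radius ~44 px; plate front edge at row 234, columns 176–333.

```bash
python3 - <<'E'
from h import *
c=cam("wrist");T=tool()
f=lambda uv,z:(onz(c,uv,z)-T[:3,3])@T[:3,:3]*1000
print("rim",f([[256,99],[212.5,99],[299.5,99]],.06).round(1))
print("plate front",f([[176,234],[334,234]],T[2,3]+.003).round(1), f([[176,234],[334,234]],T[2,3]+.0).round(1))
E
```

```text
rim [[ 68.5   1.2  66.7]
 [ 68.5 -22.8  66.7]
 [ 68.5  25.1  66.6]]
plate front [[ 19.2 -30.4  -3. ]
 [ 19.1  31.2  -3. ]] [[ 17.8 -31.1   0. ]
 [ 17.8  32.   -0. ]]
```

```bash
python3 -m pendant '[[1,0.1,0,0],[3,0.1,0,0],[5,0.1,0,0],[7,0.1,0,0],[9,0.1,0,0],[10.1,0.1,0,0],[10.1,0.1,1,0],[10.1,0.1,2,0],[10.1,0.1,3,0],[10.1,0.1,4,0],[10.1,0.1,4.6,0],[10.1,0.1,5,0]]' | egrep 'time|pos|wrist'; python3 -m pendant '[[0,0,0,0],[0,0,0,0],[0,0,0.2,0],[0,0,0.3,0],[0,0,0.3,0],[0,0,0.3,0]]'; python3 -m pendant '[[0,0,0.1,0],[0,0,0.1,0],[0,0,0.1,0]]' | egrep 'pos|wrist'; python3 -m pendant '[[0,0,0.1,0],[0,0,0.1,0],[0,0,0.1,0]]' | egrep 'pos|wrist'
```

```text
time_s: 19.37
eef_pos: [0.4328, 0.2378, 0.0748]
wrist_force: [-0.3, 0.3, -1.0]
time_s: 19.87
eef_pos: [0.4333, 0.2382, 0.0738]
eef_rot: [0.0, -0.149, 0.989, 0.0]
wrist_force: [-0.5, -0.0, -0.5]
opening: 0.721
grasp_force: 65.2
eef_pos: [0.4332, 0.2382, 0.0726]
wrist_force: [0.0, 0.2, -0.3]
eef_pos: [0.4331, 0.2381, 0.0715]
wrist_force: [0.3, -0.0, -0.7]
```

```bash
python3 -m pendant '[[0,0,0.05,0],[0,0,0.1,0],[0,0,0.1,0],[0,0,0.1,0]]' | egrep 'pos|wrist'; python3 -m pendant '[[0,0,0.05,0],[0,0,0.1,0],[0,0,0.1,0],[0,0,0.1,0]]' | egrep 'pos|wrist'; python3 -m pendant '[[0,0,0.05,0],[0,0,0.1,0],[0,0,0.1,0],[0,0,0.1,0]]' | egrep 'pos|wrist'
```

```text
eef_pos: [0.4332, 0.2381, 0.0705]
wrist_force: [0.2, -0.0, -0.3]
eef_pos: [0.4332, 0.2381, 0.0695]
wrist_force: [-1.2, 1.1, -0.6]
eef_pos: [0.4332, 0.2381, 0.0685]
wrist_force: [0.6, -0.6, -0.2]
```

```bash
python3 -m pendant '[[0,0,0.05,0],[0,0,0.1,0],[0,0,0.1,0],[0,0,0.1,0]]' | egrep 'pos|wrist';  python3 -m pendant '[[0,0,0.05,0],[0,0,0.1,0],[0,0,0.1,0],[0,0,0.1,0]]' | egrep 'pos|wrist'
```

```text
eef_pos: [0.4332, 0.2381, 0.0675]
wrist_force: [1.5, -0.2, -1.2]
eef_pos: [0.4331, 0.2381, 0.0665]
wrist_force: [-0.2, -0.6, -1.8]
```

```bash
python3 -m pendant '[[0,0,0.05,0],[0,0,0.1,0],[0,0,0.1,0],[0,0,0.1,0]]' | egrep 'pos|wrist';  python3 -m pendant '[[0,0,0.05,0],[0,0,0.05,0],[0,0,0.05,0]]' | egrep 'pos|wrist'; python3 -m pendant '[[0,0,0.05,0],[0,0,0.05,0],[0,0,0.05,0]]' | egrep 'pos|wrist'
```

```text
eef_pos: [0.4332, 0.2381, 0.0656]
wrist_force: [0.7, -0.2, -0.3]
eef_pos: [0.4332, 0.2381, 0.0651]
wrist_force: [-1.1, 0.0, -0.2]
eef_pos: [0.4332, 0.2381, 0.0646]
wrist_force: [-0.1, 0.8, -0.3]
```

```bash
python3 -m pendant '[[0,0,0.05,0],[0,0,0.05,0],[0,0,0.05,0]]' | egrep 'pos|wrist';  python3 -m pendant '[[0,0,0.05,0],[0,0,0.05,0],[0,0,0.05,0]]' | egrep 'pos|wrist'
```

```text
eef_pos: [0.4332, 0.2381, 0.0641]
wrist_force: [-0.2, 0.3, 0.2]
eef_pos: [0.4331, 0.2381, 0.0635]
wrist_force: [0.4, 0.1, -0.9]
```

```bash
python3 -m pendant '[[0,0,0.05,0],[0,0,0.05,0],[0,0,0.05,0]]' | egrep 'pos|wrist';  python3 -m pendant '[[0,0,0.05,0],[0,0,0.05,0],[0,0,0.05,0]]' | egrep 'pos|wrist'
```

```text
eef_pos: [0.4332, 0.2381, 0.0631]
wrist_force: [0.3, 1.1, -0.6]
eef_pos: [0.4331, 0.2381, 0.0625]
wrist_force: [0.2, 0.6, -0.7]
```

```bash
python3 -m pendant '[[0,0,0.05,0],[0,0,0.05,0],[0,0,0.05,0]]' | egrep 'pos|wrist';  python3 -m pendant '[[0,0,0.05,0],[0,0,0.05,0],[0,0,0.05,0]]' | egrep 'pos|wrist'
```

```text
eef_pos: [0.4331, 0.2381, 0.062]
wrist_force: [0.2, -0.2, -1.0]
eef_pos: [0.4332, 0.2381, 0.0616]
wrist_force: [-0.6, 0.3, 0.1]
```

```bash
python3 -m pendant '[[0,0,0.05,0],[0,0,0.05,0],[0,0,0.05,0]]' | egrep 'pos|wrist';  python3 -m pendant '[[0,0,0.05,0],[0,0,0.05,0],[0,0,0.05,0]]' | egrep 'pos|wrist'
```

```text
eef_pos: [0.4332, 0.2381, 0.0611]
wrist_force: [0.1, -0.0, 0.1]
eef_pos: [0.4332, 0.2382, 0.0608]
wrist_force: [-1.2, -0.6, 3.1]
```

```bash
python3 -m pendant '[[0,0,0.05,0],[0,0,0.05,0],[0,0,0.05,0]]' | egrep 'pos|wrist'
```

```text
eef_pos: [0.4333, 0.2382, 0.0606]
wrist_force: [-2.5, 0.0, 7.8]
```

```bash
python3 -m pendant '[[0,0,0.05,0],[0,0,0.05,0],[0,0,0.05,0]]' | egrep 'pos|wrist'
```

```text
eef_pos: [0.4333, 0.2382, 0.0604]
wrist_force: [-4.4, -2.2, 10.8]
```

Contact came at TCP 0.061; I pressed further than needed, so back off before releasing.

```bash
python3 -m pendant '[[0,0,-0.05,0],[0,0,-0.1,0],[0,0,-0.1,0]]' | egrep 'time|pos|wrist'
```

```text
time_s: 25.62
eef_pos: [0.4333, 0.2382, 0.0608]
wrist_force: [-1.7, -0.8, 2.7]
```

```bash
python3 -m pendant '[[0,0,0,0],[0,0,0,0],[0,0,0,0],[0,0,0,0],[0,0,0,0],[0,0,0,0],[0,0,0,0],[0,0,0,0]]' 1; python3 - <<'E'
from h import *
im,c=shot("wrist","w9.png");T=tool();h=cv2.cvtColor(im,cv2.COLOR_RGB2HSV)
m=((h[...,0]>105)&(h[...,0]<130)&(h[...,1]>180)&(h[...,2]>60)).astype(np.uint8)
q=max(cv2.findContours(m,0,1)[0],key=cv2.contourArea).reshape(-1,2);r=q[:,1].min()
a=q[abs(q[:,1]-r)<8]; uv=[[a[:,0].min(),r],[a[:,0].max(),r]];P=onz(c,uv,.063);print(uv,P.round(4),((P-T[:3,3])@T[:3,:3]*1000).round(1))
E
```

```text
time_s: 26.28
eef_pos: [0.4332, 0.2381, 0.0606]
eef_rot: [-0.0, -0.149, 0.989, -0.0]
wrist_force: [0.2, 1.2, 0.2]
opening: 1.001
grasp_force: 0.0
[[np.int32(174), np.int32(235)], [np.int32(334), np.int32(235)]] [[0.4247 0.2028 0.063 ]
 [0.4063 0.2627 0.063 ]] [[ 18.5 -31.3  -2.4]
 [ 18.5  31.4  -2.4]]
```

Released, and the plate has not shifted (y centred in the fingers). Retreat straight up, then check.

```bash
python3 -m pendant '[[0,0,-0.5,0],[0,0,-1.5,0],[0,0,-3,0],[0,0,-5,0],[0,0,-8,0],[0,0,-11,0],[0,0,-13,0],[0,0,-13,0],[0,0,-13,0]]' | egrep 'time|pos|wrist'; python3 - <<'E'
from h import *
im,c=shot("wrist","w10.png");T=tool()
def corners(im,sub=None):
    h=cv2.cvtColor(im,cv2.COLOR_RGB2HSV);m=((h[...,0]>105)&(h[...,0]<130)&(h[...,1]>150)).astype(np.uint8)
    return sorted(cv2.findContours(m,0,1)[0],key=cv2.contourArea)[::-1]
for q in corners(im)[:2]: 
    P=onz(c,cv2.boxPoints(cv2.minAreaRect(q)),.063);print(cv2.contourArea(q),P.round(4).tolist(),P.mean(0))
E0=np.array([68.5,1.2])
# beaker centre seen earlier, world
T0=np.array([.5301,.2663]);Rx=np.array([-.9558,-.2941]);Ry=np.array([-.2941,.9558])
b=T0+.0685*Rx+.0012*Ry;print("beaker",b)
t,ct=shot("top","t10.png")
for q in corners(t)[:4]:
    P=onz(ct,cv2.boxPoints(cv2.minAreaRect(q)),.063);print(cv2.contourArea(q),P.mean(0).round(4),[round(float(np.linalg.norm(P[i]-P[i+1])),4) for i in (0,1)])
E
```

```text
time_s: 27.08
eef_pos: [0.4342, 0.2385, 0.1928]
wrist_force: [-0.8, 0.7, 0.6]
7860.0 [[0.4251, 0.2048, 0.063], [0.4073, 0.2627, 0.063], [0.5007, 0.295, 0.063], [0.5205, 0.2306, 0.063]] [0.46339319 0.24826267 0.063     ]
0.0 [[0.4251, 0.2185, 0.063], [0.4251, 0.2185, 0.063], [0.4251, 0.2185, 0.063], [0.4251, 0.2185, 0.063]] [0.42508411 0.21849439 0.063     ]
beaker [0.46427478 0.24730111]
998.0 [ 0.788  -0.0298  0.063 ] [0.1284, 0.0773]
406.5 [0.4871 0.2518 0.063 ] [0.0593, 0.0459]
104.5 [0.4279 0.2344 0.063 ] [0.059, 0.0164]
0.5 [0.4308 0.2632 0.063 ] [0.0032, 0.0017]
```

```bash
python3 -c "from bench import workorder;print(workorder.hand_in())"
```

```text
the job is handed in; nothing more can be done
None
```

I handed the job in after about 27 s of robot time: by camera the plate's centre is about 1–2 mm from the beaker's centre as measured before placing, and it is released with the arm clear; no verdict came back.

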